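# Centre the sauce cup on its stand

## Robot

A 6-joint arm with a two-finger parallel gripper is mounted at the origin on the work surface. World frame = base frame: x ahead of the robot, y to its left, z up, the work surface at z = 0. Lengths are in m, angles in degrees, forces in N, time in s.
With the tool pointing down it reaches from about 0.375 to 0.75 m from the base axis. Payload 9 kg.
Tool frame: the origin (TCP) lies where the fingers leave the gripper's body, on its centre line; the fingertips stand 73 mm ahead of it and the grasp point (between the pads) lies 54 mm ahead of it (robot.tip_reach is the distance from the TCP to the fingertips, in m); z points along the fingers, y is the direction in which the jaws open and shut (so a half turn about z gives the same grasp; the last joint's range is limited). The gripper opens to 85 mm and grips with 20 to 120 N. Pads are 22 mm wide; open, the fingers measure 114 mm over their backs; the gripper's body (76 mm by 85 mm) begins 54 mm behind the grasp point. The pads swing forward as they close: fully open they stand 13 mm farther back than shut.
Start: joints at [-78.936, 5.964, 5.575, 89.605, 0, 77.527], TCP at [0.24, -0.55, 0.304] pointing down, gripper open.
Joint ranges: [-171.21, 171.21], [-48.23, 106.86], [-62.78, 66.21], [-105.2, 120.99], [-86.42, 89.51], [-180, 180]. Speed limits (degrees/s): [127.2, 127.2, 147.25, 180, 180, 180].

## Interface

Orientations are given as [roll, pitch, yaw] about the fixed x, y, z axes, in that order (R = Rz(yaw) Ry(pitch) Rx(roll)).
In Python, from plant import robot gives the robot as it stands. Calls block until the motion is done:
- robot.move_pose(position, orientation): joint-space move of the TCP to a pose.
- robot.line_to(position, vel=0.15, rotation=None, guard=None): straight line of the TCP; rotation=None keeps the orientation; vel is the mean speed in m/s. With guard (N) it stops when the force on the tool has changed by that much, and returns True; else False.
- robot.goto_joints(angles): joint-space move.
- robot.set_gripper(opening): finger opening in m; the grip force is fixed at half the most; returns when the fingers have stopped.
- robot.pause(seconds).
- robot.ik(position, orientation): joint angles nearest the present ones, or None.
- robot.observe(): the state.
- robot.grab_frame(name): name is "scene" or "top" or "wrist"; returns the picture (480x640x3 uint8, blue, green, red); there is no depth.
- robot.get_calibration(name): a dict with "vertical_fov" (degrees; the focal length in pixels is half the picture's height over the tangent of half this angle, whatever the lens; pixels are square), "cx", "cy" (the principal point, pixels), "rvec" (rotation vector, rad) and "tvec" (3), from world to camera coordinates, as OpenCV has them. Camera axes: x right, y down, z forward; pixel columns grow to the right and rows downward; lengths in m; the calibration is good to about 2 mm. A picture is of the moment at which its call begins: read the wrist's pose just before it. get_calibration takes no time and is no camera call; for the wrist camera it gives the pose at the moment of the call.
A pose or a line that the arm cannot do raises robot.IKError and nothing moves.
- robot.job_done(): hands the job in, once; it reports no verdict.
The state is a dict: "time": time; "q": joint angles; "qvel": joint speeds; "joint_torque": joint torques, N m; "tool_pos": TCP position; "tcp_rot": TCP orientation; "ft_force": force on the tool from outside, world axes, zero at the start; "torque": the same for the moment, N m; "gripper_width": finger opening in m.
Only numpy, scipy, OpenCV 4.12 (cv2) and the standard library are available. Lean on these libraries where they do the work, as an engineer would, in place of code of your own. Each camera call takes 0.05 s, during which the arm holds its last target.

## Task

Two footed sauce cups stand on two small round wooden stands, and one cup is clearly off centre. With light taps of the fingertips, push that cup along until it stands upright in the middle of its stand's top; do not grip, lift or topple it. Leave both stands, the other cup and everything else on the table where they are.

Things in the scene. Friction and masses are not known exactly. Their poses are not given: they have to be found in the camera images.
- cup_a: White footed sauce cup, round, 77 to 154 g, 58 mm tall. Origin: centre of the underside; z up. Rests on a ring 24 mm across, 4 mm high; then a straight-sided foot disc 38 mm across (4 to 15 mm up), a stem 18 mm across, an open bowl 38 mm across at the rim. Slides if pushed at the foot disc, tips if pushed at the bowl. This one starts 15 to 27 mm off the centre of its stand, in any direction.
- stand_a: Round turned wooden stand, 0.8 kg, loose on the table: foot 80 mm in diameter, slimmer waist, flat round top plate 90 mm in diameter and 12 mm thick, top face 60 mm above the table. Origin: centre of its underside, on its axis; z up. It carries the off-centre cup; either of the two sides (left or right of the table) may be its place.
- cup_b: White footed sauce cup, round, 77 to 154 g, 58 mm tall. Origin: centre of the underside; z up. Rests on a ring 24 mm across, 4 mm high; then a straight-sided foot disc 38 mm across (4 to 15 mm up), a stem 18 mm across, an open bowl 38 mm across at the rim. Slides if pushed at the foot disc, tips if pushed at the bowl. This one already stands in the centre of the other stand: leave it alone.
- stand_b: Round turned wooden stand, 0.8 kg, loose on the table: foot 80 mm in diameter, slimmer waist, flat round top plate 90 mm in diameter and 12 mm thick, top face 60 mm above the table. Origin: centre of its underside, on its axis; z up. It carries the cup that is already centred.
- cucumber: Bystander, lying cucumber, 110 mm long (its x), 42 mm in diameter; origin under its middle, on the table.
- dip_tub: Bystander, white plastic bowl, 96 mm rim diameter, 45 mm high; origin at the centre of its underside.
- knife: Bystander, spreader lying flat, 200 mm long, along its x; origin under its middle.
- shaker: Bystander, glass shaker with a steel cap, 39 mm in diameter, 74 mm tall; origin at the centre of its underside.
- jar: Bystander, amber jar with a lid, 68 mm in diameter, 95 mm tall; origin at the centre of its underside.
- margarine: Bystander, closed margarine tub, 106 by 81 mm, 58 mm high; origin at the centre of its underside.
Things that resemble listed ones, but are neither listed nor needed, are in the scene too. Leave any pink or red look-alike of the stand_b alone.

How it is judged (in metres and radians):
At the end, for the whole second after the job is handed in: The cup that was off centre stands still and upright (within 3 degrees) on its stand, its axis within 6 mm of the stand's axis; the other cup still stands within 8 mm of its stand's centre, both stands are within 12 mm of where they were, and the bystanders within 20 mm (horizontal distance between cup_a and stand_a below 0.006 m and angle between each of cup_a, cup_b's own z axis and vertical below 0.05 rad and z of cup_a in the frame of stand_a between 0.057 and 0.063 m and linear speed of cup_a below 0.01 m/s and angular speed of cup_a below 0.1 rad/s and contact force between cup_a and stand_a above 0.2 N and distance of each of stand_a, stand_b from where it was at the start of the episode below 0.012 m and horizontal distance between cup_b and stand_b below 0.008 m and z of cup_b in the frame of stand_b above 0.057 m and distance of each of cucumber, dip_tub, knife, shaker, jar, margarine from where it was at the start of the episode below 0.02 m); the robot touches nothing.
It fails at once if the cup is knocked over or off its stand (tilt over 26 degrees, or its underside more than 8 mm below the stand's top) (angle between cup_a's own z axis and vertical above 0.45 rad or z of cup_a in the frame of stand_a below 0.052 m).
It fails at once if the cup is lifted (more than 8 mm above the stand's top) (z of cup_a in the frame of stand_a above 0.068 m).
It fails at once if the cup is pinched or struck hard (finger force over 12 N) (contact force between the fingers and cup_a above 12 N).
It fails at once if a stand is shifted by more than 12 mm, or the centred cup is moved by more than 8 mm or tipped (distance of any of stand_a, stand_b from where it was at the start of the episode above 0.012 m or distance of cup_b from where it was at the start of the episode above 0.008 m or angle between cup_b's own z axis and vertical above 0.3 rad).
It fails at once if a bystander is moved by more than 20 mm (distance of any of cucumber, dip_tub, knife, shaker, jar, margarine from where it was at the start of the episode above 0.02 m).
It also fails if it takes over 48 s, if anything falls off the work surface, if the arm or the gripper's body presses on something with over 40 N, if the wrist force passes 120 N, or if a joint passes its speed limit or range.

## Working session

There is one attempt and no reset: what is moved stays moved. The work goes in short steps, each a Python script; the robot and the scene stay as the last script left them, time stands still between calls to the robot, and variables do not carry over. Pictures are saved under pics/ and viewed, and the job is handed in when it is done.

```bash
ls; mkdir -p pics; python3 - <<'E'
from plant import robot
import cv2
for n in("scene","top","wrist"):
    c=robot.get_calibration(n); print(n,c)
    cv2.imwrite(f"pics/{n}0.png",robot.grab_frame(n))
s=robot.observe(); print(s['time'],s['tool_pos'],s['tcp_rot'],s['gripper_width'],robot.tip_reach)
E
```

```text
pics
scene {'vertical_fov': 54.202001786523304, 'cx': 320.44261849983917, 'cy': 240.95645609431853, 'rvec': array([ 1.38700116,  2.19263498, -0.87657108]), 'tvec': array([ 0.22753607, -0.29112599,  1.32002907])}
top {'vertical_fov': 50.75125148826619, 'cx': 318.4766919335678, 'cy': 241.9764013683413, 'rvec': array([ 2.1797526 , -2.14704745,  0.08480061]), 'tvec': array([-0.00700123,  0.55064479,  1.02546613])}
wrist {'vertical_fov': 69.25213611648306, 'cx': 315.1467788808863, 'cy': 236.72009941285282, 'rvec': array([-2.43689361,  1.59738637,  0.21269988]), 'tvec': array([-0.59928553, -0.03351889,  0.37893001])}
0.15 [ 0.23958343 -0.54989323  0.3033185 ] [-1.79943507e+02 -1.38812828e-02  2.35346453e+01] 0.08514319228264433 0.0726
```

View pics/scene0.png

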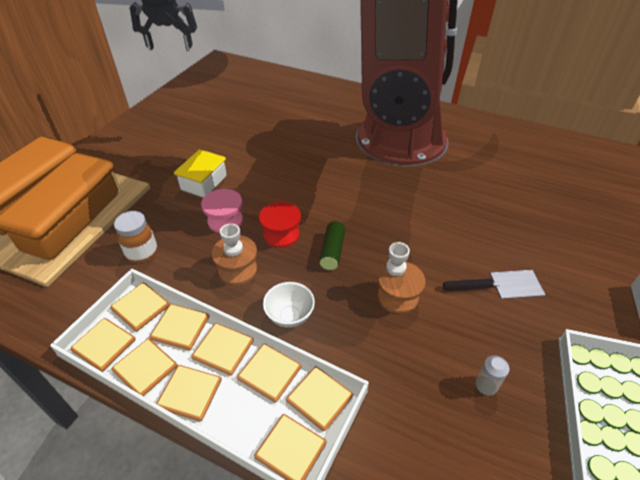

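View pics/top0.png

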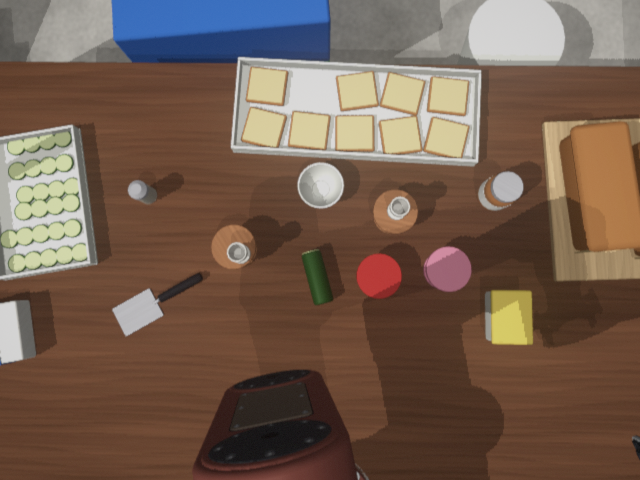

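View pics/wrist0.png

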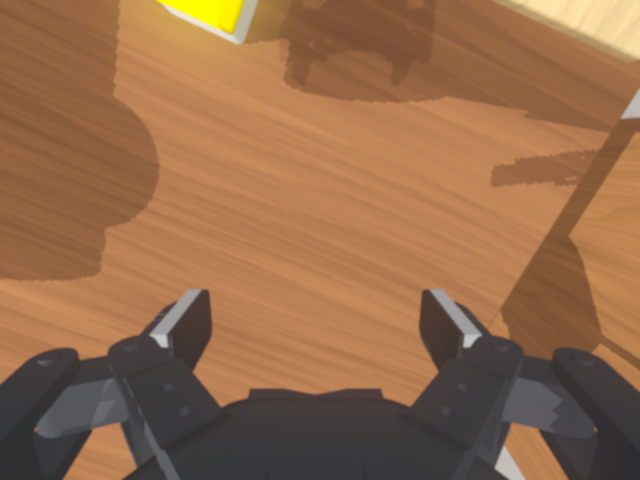

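The top view shows two wooden stands, one at (234,247) with its cup at (237,252) and one at (396,212) with its cup at (398,207). The red (379,276) and pink (447,269) ones are look-alikes and stay untouched. I'll enlarge both candidates and measure.

```bash
cat > h.py <<'E'
import numpy as np, cv2
from plant import robot
def cam(n,shape=(480,640)):
    c=robot.get_calibration(n); f=shape[0]/2/np.tan(np.radians(c['vertical_fov'])/2)
    K=np.array([[f,0,c['cx']],[0,f,c['cy']],[0,0,1]]); R,_=cv2.Rodrigues(np.array(c['rvec'])); t=np.array(c['tvec']).reshape(3)
    return K,R,t
def ray(C,uv,z):
    K,R,t=C; d=R.T@np.linalg.inv(K)@np.array([uv[0],uv[1],1.]); o=-R.T@t
    return o+d*(z-o[2])/d[2]
def proj(C,p):
    K,R,t=C; q=K@(R@np.array(p,float)+t); return q[:2]/q[2]
E
python3 - <<'E'
from h import *
im=cv2.imread('pics/top0.png'); sc=cv2.imread('pics/scene0.png')
a=[cv2.resize(x,(400,300),interpolation=cv2.INTER_CUBIC) for x in (im[210:285,187:287],im[175:250,346:446],sc[238:328,350:470][:90],sc[215:305,175:295])]
cv2.imwrite('pics/crop0.png',np.vstack([np.hstack(a[:2]),np.hstack(a[2:])]))
C=cam('top'); print('cam',-C[1].T@C[2])
for s,c in(((234,247),(237.5,252.5)),((396,212),(398.5,207.5))):
    print(ray(C,s,.06),ray(C,c,.118))
E
```

```text
cam [ 0.44966691 -0.01833641  1.07345374]
[0.53484803 0.17088294 0.06      ] [0.51959106 0.15305229 0.118     ]
[ 0.61048246 -0.15484462  0.06      ] [ 0.61000337 -0.151771    0.118     ]
```

View pics/crop0.png

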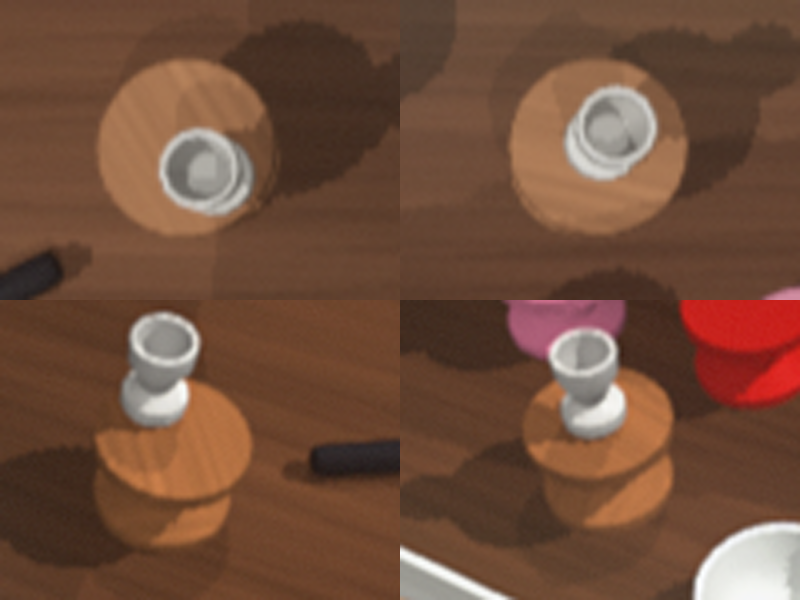

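The off-centre cup is the one on the left stand: stand about (0.535, 0.171), rim about (0.520, 0.153), so roughly 23 mm off. On the other stand the offset is only about 3 mm, which fits the centred cup_b. Next I'll check the wrist camera geometry, the push yaw and reachability.

```bash
python3 - <<'E'
from h import *
from scipy.spatial.transform import Rotation as Ro
s=robot.observe(); RT=Ro.from_euler('xyz',s['tcp_rot'],degrees=True).as_matrix()
K,R,t=cam('wrist'); o=-R.T@t
print('cam in tool',RT.T@(o-s['tool_pos']),'axes(cols) in tool\n',(RT.T@R.T).round(3))
C=cam('top');S=cam('scene')
for nm,s_,c_ in(('a',(233.6,246.75),(237,252.25)),('b',(346+197/4-50+.0,0),(0,0))):
    if nm=='a':
        st=ray(C,s_,.06);cu=ray(C,c_,.118);print(st,cu,np.linalg.norm((cu-st)[:2]),np.degrees(np.arctan2(*(st-cu)[[1,0]])))
        print('scene px stand',proj(S,st),'rim',proj(S,cu),'foot',proj(S,[cu[0],cu[1],.06]))
for yaw in (50,-130):
  for tilt in (0,12):
    # push axis is +x tool for yaw50 / -x for -130
    sg=1 if yaw==50 else -1
    r=Ro.from_euler('z',50,degrees=True)*Ro.from_euler('y',-tilt,degrees=True)*Ro.from_euler('z',yaw-50,degrees=True)*Ro.from_euler('x',180,degrees=True)
    m=r.as_matrix(); tz=m[:,2]; tip=np.array([.495,.124,.067]); p=tip-tz*.0726
    print(yaw,tilt,tz.round(2),r.as_euler('xyz',degrees=True).round(1),robot.ik(p.tolist(),r.as_euler('xyz',degrees=True).tolist()))
E
```

```text
cam in tool [ 0.06606602 -0.00030819 -0.07095035] axes(cols) in tool
 [[-0.001 -0.965 -0.261]
 [ 1.    -0.001  0.   ]
 [-0.001 -0.261  0.965]]
[0.53534216 0.17170817 0.06      ] [0.52005294 0.15401938 0.118     ] 0.0233806267028053 49.16166049014212
scene px stand [401.51669264 277.97690048] rim [399.02381921 249.00680654] foot [395.3036608  269.36298299]
50 0 [ 0. -0. -1.] [180.   0.  50.] [ -0.6491297   -7.7211125  -25.13645804  72.58465446   0.
 129.3508703 ]
50 12 [ 0.13  0.16 -0.98] [180. -12.  50.] [ -6.8814123  -19.90676503 -36.31043216  66.97194502  10.02830525
 123.70043869]
-130 0 [-0.  0. -1.] [ 180.    0. -130.] [ -0.6491297   -7.7211125  -25.13645804  72.58465446   0.
 -50.6491297 ]
-130 12 [ 0.13  0.16 -0.98] [ 180.   12. -130.] [ -6.8814123  -19.90676503 -36.31043216  66.97194502  10.02830525
 -56.29956131]
```

```bash
python3 - <<'E'
from h import *
robot.set_gripper(0.016)
robot.move_pose([.46,.085,.28],[180,0,50])
s=robot.observe(); print(s['time'],s['tool_pos'],s['gripper_width'])
robot.line_to([.46,.085,.10],vel=.15)
g=robot.line_to([.46,.085,.062],vel=.02,guard=2.0)
s=robot.observe(); print(g,s['time'],s['tool_pos'],s['ft_force'])
robot.line_to([.46,.085,.20],vel=.15)
robot.move_pose([.49,.12,.215],[180,0,50])
robot.pause(.2)
cv2.imwrite('pics/w1.png',robot.grab_frame('wrist')); c=cam('wrist'); np.savez('w1.npz',K=c[0],R=c[1],t=c[2])
cv2.imwrite('pics/t1.png',robot.grab_frame('top'))
s=robot.observe(); print(s['time'],s['tool_pos'],s['tcp_rot'])
E
```

```text
3.2 [0.46025844 0.08439152 0.28001955] 0.015856713308767183
True 5.8167 [0.45993268 0.08499595 0.07290267] [-1.48581562 -0.56464999  6.30652143]
7.425 [0.48952837 0.11956975 0.21454342] [-1.79969300e+02  2.81315363e-02  4.99611627e+01]
```

View pics/w1.png

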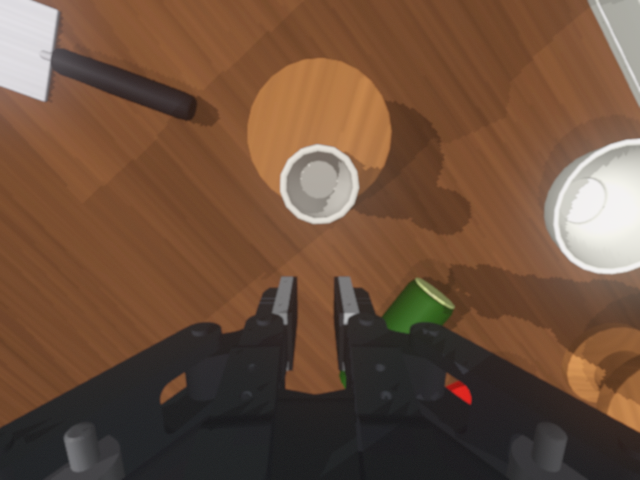

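```bash
cat >> h.py <<'E'
def white_rim(im,roi):
    x0,y0,x1,y1=roi; h=cv2.cvtColor(im[y0:y1,x0:x1],cv2.COLOR_BGR2HSV)
    m=((h[...,1]<70)&(h[...,2]>90)).astype(np.uint8)
    cs,_=cv2.findContours(m,cv2.RETR_EXTERNAL,cv2.CHAIN_APPROX_NONE); c=max(cs,key=cv2.contourArea)
    return c.reshape(-1,2)+[x0,y0]
def fitcirc(P):
    A=np.c_[2*P,np.ones(len(P))]; s=np.linalg.lstsq(A,(P**2).sum(1),rcond=None)[0]
    r=np.sqrt(s[2]+s[0]**2+s[1]**2); return s[:2],r,np.abs(np.linalg.norm(P-s[:2],axis=1)-r)
def robust(P,n=6):
    for _ in range(n):
        c,r,e=fitcirc(P); k=e<=max(np.percentile(e,85),.0006)
        if k.all(): break
        P=P[k]
    return c,r,len(P)
E
python3 - <<'E'
from h import *
from scipy.spatial.transform import Rotation as Ro
d=np.load('w1.npz'); C=(d['K'],d['R'],d['t']); im=cv2.imread('pics/w1.png')
rc=white_rim(im,(250,120,390,250)); 
P=np.array([ray(C,p,.118)[:2] for p in rc]); print('rim',robust(P))
hh=cv2.cvtColor(im,cv2.COLOR_BGR2HSV); 
for p in((280,100),(350,110),(230,60),(400,60),(420,140),(330,70)): print(p,hh[p[1],p[0]])
m=((hh[...,2]>125)&(hh[...,1]>100)).astype(np.uint8)
m=cv2.morphologyEx(m,cv2.MORPH_OPEN,np.ones((5,5)));m[:, :240]=0;m[:,400:]=0;m[:50]=0;m[230:]=0
cs,_=cv2.findContours(m,cv2.RETR_EXTERNAL,cv2.CHAIN_APPROX_NONE); c=max(cs,key=cv2.contourArea).reshape(-1,2)
# drop contour points next to cup
u,ax=cv2.minEnclosingCircle(rc); k=np.linalg.norm(c-np.array(u),axis=1)>ax+6
c=c[k]; Q=np.array([ray(C,p,.06)[:2] for p in c]); print('stand',robust(Q),len(Q))
s=robot.observe(); RT=Ro.from_euler('xyz',s['tcp_rot'],degrees=True).as_matrix()
for x in(-.011,.011):
  for y in(.008,-.008): print('tip px',x,y,proj(C,s['tool_pos']+RT@[x,y,.0726]))
v=im.copy(); cv2.polylines(v,[rc.reshape(-1,1,2).astype(int)],True,(255,0,0),1)
for p in c: v[p[1],p[0]]=(0,255,0)
cv2.imwrite('pics/v1.png',cv2.resize(v[40:400,200:440],(533,800))[:600])
E
```

```text
rim (array([0.52050977, 0.15406422]), np.float64(0.018872060547807455), 225)
(280, 100) [ 14 155 183]
(350, 110) [ 14 155 183]
(230, 60) [ 12 154 136]
(400, 60) [ 12 157 115]
(420, 140) [ 11 145  88]
(330, 70) [ 14 156 178]
stand (array([0.53029767, 0.16896827]), np.float64(0.05041722523971088), 177) 473
tip px -0.011 0.008 [333.34423555 317.70827935]
tip px -0.011 -0.008 [298.25548846 317.72402825]
tip px 0.011 0.008 [334.00417316 272.43600282]
tip px 0.011 -0.008 [297.59378249 272.45308495]
```

View pics/v1.png

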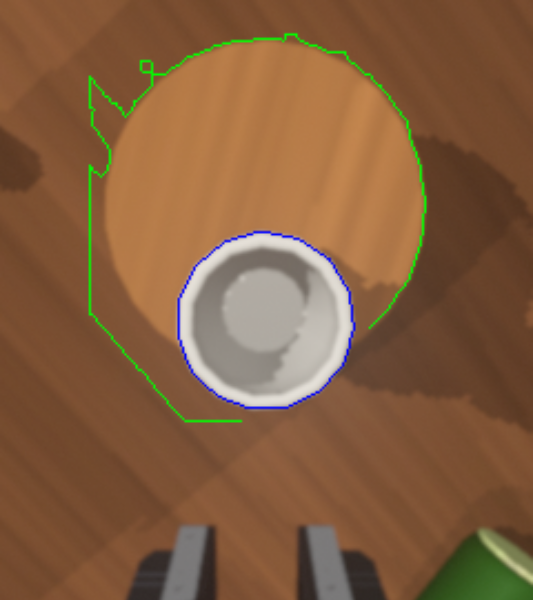

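Rim fit is good (r = 18.9 mm against 19). The stand mask leaked into the table on the left and its radius (50 mm) is wrong, so I'm tightening the threshold.

```bash
cat >> h.py <<'E'
def stand_fit(im,C,rc,roi,thr=152):
    hh=cv2.cvtColor(im,cv2.COLOR_BGR2HSV); x0,y0,x1,y1=roi
    m=((hh[...,2]>thr)&(hh[...,1]>110)).astype(np.uint8); k=np.zeros_like(m);k[y0:y1,x0:x1]=1;m*=k
    m=cv2.morphologyEx(m,cv2.MORPH_OPEN,np.ones((5,5)))
    cs,_=cv2.findContours(m,cv2.RETR_EXTERNAL,cv2.CHAIN_APPROX_NONE); c=max(cs,key=cv2.contourArea).reshape(-1,2)
    u,a=cv2.minEnclosingCircle(rc.astype(np.float32)); c=c[np.linalg.norm(c-np.array(u),axis=1)>a+6]
    Q=np.array([ray(C,p,.06)[:2] for p in c]); return robust(Q),c
E
python3 - <<'E'
from h import *
d=np.load('w1.npz'); C=(d['K'],d['R'],d['t']); im=cv2.imread('pics/w1.png')
rc=white_rim(im,(250,120,390,250))
for thr in(148,156,164):
    r,c=stand_fit(im,C,rc,(230,40,410,240),thr); print(thr,r,len(c))
# same on top image with cup a & b
T=cam('top'); t0=cv2.imread('pics/top0.png')
for roi,sr in(((220,235,255,270),(200,215,265,280)),((385,190,415,225),(365,180,428,240))):
    rc=white_rim(t0,roi); 
    r,c=stand_fit(t0,T,rc,sr,125)
    e=cv2.fitEllipse(rc.astype(np.float32)); print('top stand',r,'white blob px',e)
E
```

```text
148 (array([0.53563294, 0.17181317]), np.float64(0.0444521748112872), 269) 325
156 (array([0.53567417, 0.17188656]), np.float64(0.04421785971012774), 268) 323
164 (array([0.53573563, 0.17186957]), np.float64(0.0439749161085206), 267) 319
top stand (array([0.5355623 , 0.17346468]), np.float64(0.04419372970752902), 58) white blob px ((238.10873413085938, 252.57740783691406), (20.145631790161133, 23.665910720825195), 115.79114532470703)
top stand (array([ 0.61180816, -0.1522072 ]), np.float64(0.0440357649930296), 42) white blob px ((398.1143493652344, 207.78224182128906), (20.10362434387207, 24.673906326293945), 41.76954650878906)
```

Stand_a is at (0.5357, 0.1719) with r = 44.4 mm, cup_a at (0.5205, 0.1541): 23.4 mm off, push azimuth about 49.6°. The top view agrees within 2 mm. I'll push at the foot disc with two fingertips 16 mm apart, tilted 10° so the tips lead and clear the bowl, and stop about 8 mm short to look.

```bash
cat >> h.py <<'E'
from scipy.spatial.transform import Rotation as Ro
TILT=10.
def pose(tip,az,tilt=TILT):
    r=(Ro.from_euler('z',az,degrees=True)*Ro.from_euler('y',-tilt,degrees=True)*Ro.from_euler('x',180,degrees=True))
    m=r.as_matrix(); return (np.array(tip)-m[:,2]*.0726).tolist(), r.as_euler('xyz',degrees=True).tolist()
def snap(n,name):
    C=cam(name); im=robot.grab_frame(name); cv2.imwrite(f'pics/{n}.png',im); np.savez(n+'.npz',K=C[0],R=C[1],t=C[2]); return im,C
def st(): 
    s=robot.observe(); print('t',round(s['time'],2),'tcp',s['tool_pos'].round(4),'F',np.round(s['ft_force'],2))
E
python3 - <<'E'
from h import *
S=np.array([.5357,.1719]);c=np.array([.5205,.1541]); d=S-c; az=np.degrees(np.arctan2(d[1],d[0])); u=d/np.linalg.norm(d)
p0=c-.046*u
P,o=pose([*p0,.14],az); print(az,robot.ik(P,o)); robot.move_pose(P,o)
robot.line_to(pose([*p0,.0675],az)[0],vel=.08)
robot.pause(.2); st()
p1=c-.031*u   # ~3 mm clear of contact
print('g',robot.line_to(pose([*p1,.0675],az)[0],vel=.03,guard=3)); robot.pause(.2); st()
s=robot.observe();print(s['tcp_rot'])
snap('w2','wrist'); snap('s2','scene')
im=cv2.imread('pics/w2.png'); sc=cv2.imread('pics/s2.png')
cv2.imwrite('pics/v2.png',np.hstack([cv2.resize(im[40:440,150:490],(408,480)),cv2.resize(sc[190:340,340:460],(384,480),interpolation=cv2.INTER_CUBIC)]))
E
```

```text
49.504906863607054 [ -6.41908688 -20.8866874  -29.19541083  76.04907048   8.26964437
 124.48421972]
t 9.03 tcp [0.4827 0.1095 0.1395] F [0.01 0.35 0.16]
g False
t 9.88 tcp [0.4921 0.1209 0.139 ] F [-0.3   0.06  0.23]
[-179.99942342   -9.99742758   49.49712779]
```

View pics/v2.png

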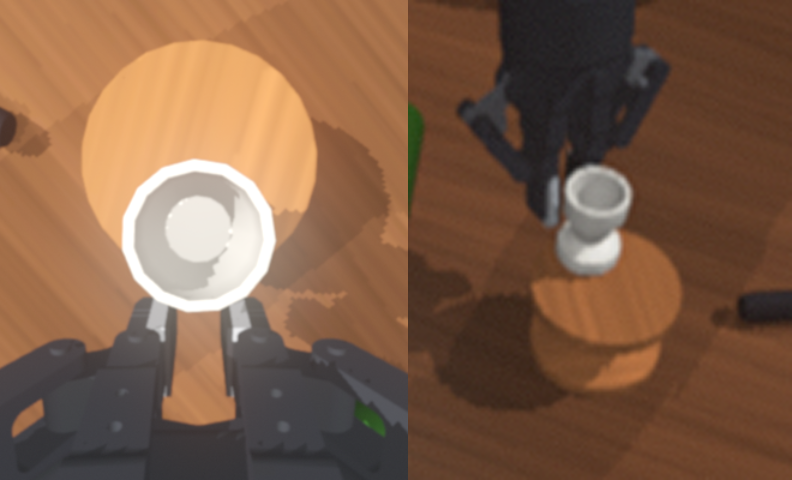

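The tips are level with the foot and about 3 mm behind the cup, with clearance to the bowl. Stage 1 push.

```bash
python3 - <<'E'
from h import *
S=np.array([.5357,.1719]);c=np.array([.5205,.1541]); d=S-c; az=np.degrees(np.arctan2(d[1],d[0])); u=d/np.linalg.norm(d)
p=S-.036*u
print('g',robot.line_to(pose([*p,.0675],az)[0],vel=.015,guard=4)); robot.pause(.15); st()
im,C=snap('w3','wrist'); sc,_=snap('s3','scene')
rc=white_rim(im,(220,60,420,300)); P=np.array([ray(C,q,.118)[:2] for q in rc]); r=robust(P); print('rim',r)
for thr in(170,180,190): print('stand',stand_fit(im,C,rc,(190,40,450,300),thr)[0])
cv2.imwrite('pics/v3.png',np.hstack([cv2.resize(im[40:440,150:490],(408,480)),cv2.resize(sc[190:340,340:460],(384,480),interpolation=cv2.INTER_CUBIC)]))
E
```

```text
g False
t 11.51 tcp [0.5041 0.1349 0.139 ] F [-0.29  0.42  0.94]
rim (array([0.52997661, 0.16545154]), np.float64(0.018848605347569172), 279)
stand (array([0.54371185, 0.19218308]), np.float64(0.05929010843023554), 363)
stand (array([0.53672724, 0.18401132]), np.float64(0.05164706869685833), 333)
stand (array([0.53539029, 0.17206449]), np.float64(0.04465456098834262), 337)
```

View pics/v3.png

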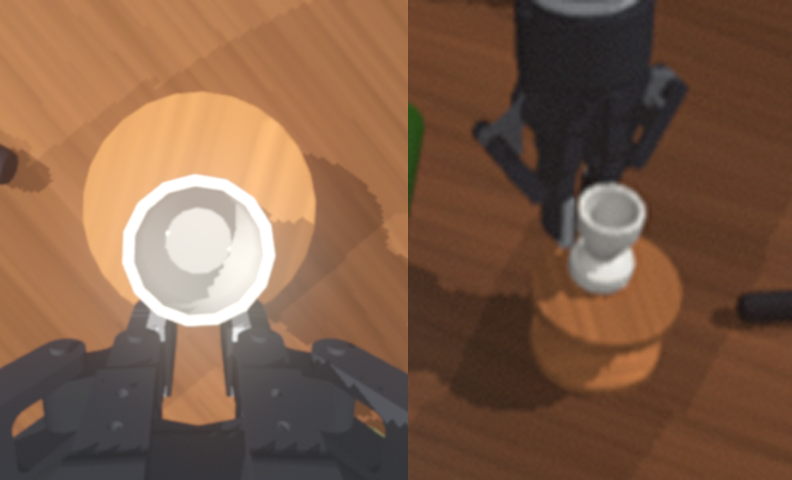

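The cup slid with the fingers and stayed upright, the stand hasn't moved, and about 8.5 mm remain along the same line. Finishing the push, then backing off.

```bash
python3 - <<'E'
from h import *
S=np.array([.5357,.1719]);c=np.array([.5205,.1541]); d=S-c; az=np.degrees(np.arctan2(d[1],d[0])); u=d/np.linalg.norm(d)
print('g',robot.line_to(pose([*(S-.0276*u),.0675],az)[0],vel=.012,guard=4)); robot.pause(.15); st()
robot.line_to(pose([*(S-.050*u),.0675],az)[0],vel=.03)
robot.line_to(pose([*(S-.072*u),.0675],az)[0],vel=.08)
robot.line_to(pose([*(S-.072*u),.16],az)[0],vel=.12)
P=S-.06*u
robot.move_pose([*P,.215],[180,0,az]); robot.pause(.2); st()
im,C=snap('w4','wrist'); sc,Cs=snap('s4','scene'); tp,Ct=snap('t4','top')
rc=white_rim(im,(250,60,390,250)); r=robust(np.array([ray(C,q,.118)[:2] for q in rc])); print('rim',r)
for thr in(148,156,164):
    s=stand_fit(im,C,rc,(225,30,415,240),thr)[0]; print('stand',s,'off mm',(r[0]-s[0])*1e3)
cv2.imwrite('pics/v4.png',np.hstack([cv2.resize(im[20:420,150:490],(408,480)),cv2.resize(sc[190:340,340:460],(384,480),interpolation=cv2.INTER_CUBIC)]))
E
```

```text
g False
t 12.61 tcp [0.5096 0.1413 0.139 ] F [-0.17  0.3   0.16]
t 15.43 tcp [0.4965 0.1258 0.2152] F [-0.57 -0.11  0.29]
rim (array([0.53558716, 0.17198272]), np.float64(0.01874569428311686), 228)
stand (array([0.53538225, 0.17192908]), np.float64(0.044238601863423904), 316) off mm [0.20491325 0.0536402 ]
stand (array([0.53543412, 0.17193492]), np.float64(0.04401827816173171), 311) off mm [0.15304117 0.04780241]
stand (array([0.53544997, 0.17199066]), np.float64(0.04370659002431813), 304) off mm [ 0.13718678 -0.00794652]
```

View pics/v4.png

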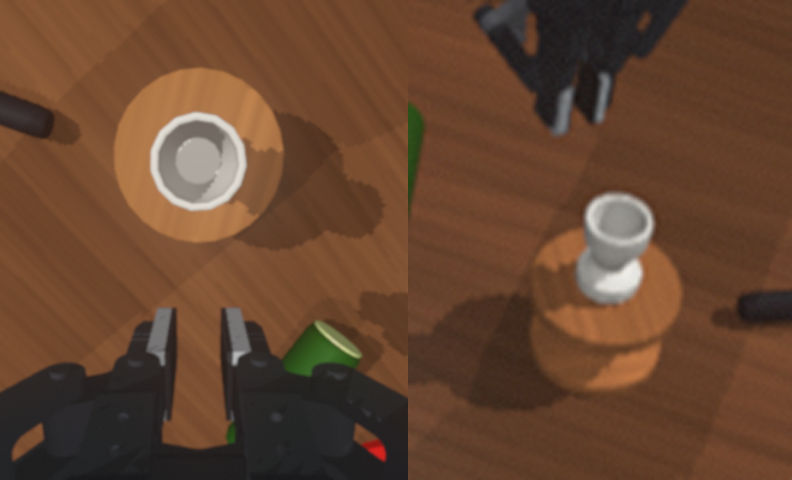

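View pics/t4.png

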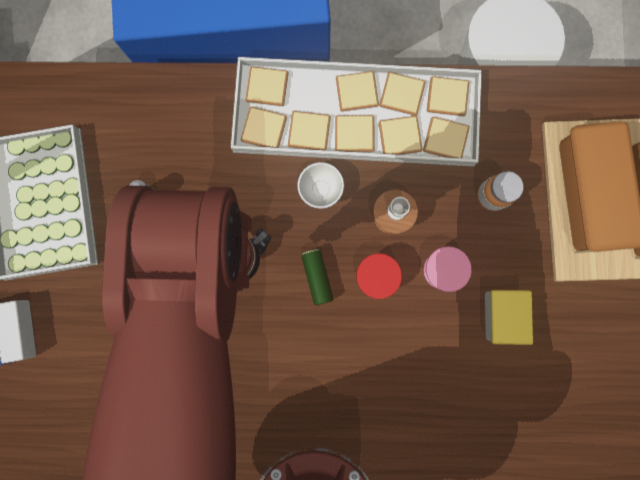

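The wrist view puts the rim within about 0.2 mm of the stand's centre. In the scene view the cup stands upright in mid-plate, and in the top view cup_b (398,208), the cucumber and the tub haven't moved. The arm is clear of everything, so I'm handing in.

```bash
python3 - <<'E'
from h import *
print(robot.job_done()); st()
E
```

```text
the job is handed in; nothing more can be done
None
the job is handed in; nothing more can be done
```

The off-centre cup, on the left stand, now stands upright in the middle of its stand, and I handed the job in at about 15.4 s of the 48 s allowed. No verdict was reported.

**What I did:** The cup started 23.4 mm off centre. I pushed it by its foot disc in two slow strokes at 12–15 mm/s, with the fingertips 16 mm apart and tilted 10° to stay clear of the bowl. I checked the cup's position between the strokes. I then backed the fingers away and raised the arm clear of everything.

**Last checks:**
- **Cup position:** the wrist camera put the cup's rim about 0.2 mm from the stand's axis. The scene view showed the cup upright.
- **Stand position:** it measured within 0.4 mm of where it started.
- **Forces:** the tool force stayed below the 4 N stop during both pushes.
- **Other things:** the other cup, its stand and the bystanders visible in the last top view looked unmoved by eye. The arm hid the left stand, the knife and most of the shaker there.

**Checks that failed or disagreed:**
- My first fit of the stand's outline was wrong because the colour mask leaked into the table. Two thresholds in the mid-push check failed the same way. I rejected these because the radius came out at 50–59 mm instead of 45 mm.
- The top view placed the stand about 1.5–2 mm differently in y from the wrist view, within the calibration error. I relied on the wrist view.
- While checking tip height, I touched the bare table once with the fingertips at about 6 N.

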